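# Centre a lens with its locked adjuster on a science-lab bench

### The job

The lens on the grey stand has to stand at the green marker. Slacken the lock ring by its orange handle, turn the blue adjuster until the red pointer is level with the green marker on the scale (not the yellow one), then tighten the lock ring again: snug by feel, so that the slide is firmly clamped, but not over-tightened. Move the lens only with the adjuster, do not touch the lens or its slide, and leave the things standing around it alone.

Things in the scene. Friction and masses are not known exactly. Their poses are not given: they have to be found in the camera images.
- stand: Grey metal lens stand fixed to the bench, base 190 x 160 x 18 mm. Origin on the bench; x points from the lock side (near the robot) to the scale side, y along the scale, z up. Lock ring and adjuster share one vertical axis at x = -30 mm, y = 0. At x = +48 mm stands the round lens, 67 mm across, top 108 mm above the bench.
- bridge: Grey bridge of the stand that carries lock ring and adjuster: 70 mm along x, 128 mm along y, its top 62 mm above the bench. Fixed. Origin at bench height on the lock axis, axes as the stand's.
- lock_handle (a point): Middle of the top of the lock ring's orange handle: an upright round post 14 mm thick, free from 74 to 115 mm above the bench (the point is at 115 mm), 72 mm from the vertical lock axis, on a 12 mm wide arm. Starts at the -x side of the axis (stand frame). Clockwise seen from above tightens, anticlockwise slackens.
- lock_ring: Dark knurled ring with the handle, 62 mm across, 62 to 76 mm above the bench. Origin on the axis at bench height. From its start it slackens 1.3 rad to a stop, and could turn 1.2 rad clockwise. Always stiff: clamping nothing it needs about 8 N at the handle; it stays where left. Slacken it to the stop, or the tapered bar may bind while it is adjusted.
- clamp_shoe: Hidden brass shoe under the bridge, pressed by the lock ring on the slide (about 180 N per rad of ring after the bite). From the bite on, the force at the handle (across its arm) grows by about 1.6 N per 0.1 rad, turned slowly. Snug is 12 to 14 N; under 10 N is too loose, over 16 N over-tight. A hard grip on the post twists it too: push it rather than squeeze.
- lens_slide: Sliding part of the stand: plate, brass bar under the bridge, black ring with lens, red pointer. Not to be touched. Origin at bench height, at the stand's origin at the start. The clamped bar is tapered, and stands differ: where the ring bites shifts by up to 0.6 rad with the setting, so go by force, not by angle.
- adjuster_grip (a point): Middle of the top of the blue adjuster knob, on the lock axis, 120 mm above the bench: a grip bar 40 mm long (x of the point), 14 mm thick (y), 25 mm tall, over a disc 42 mm across. Starts with its x along the stand's x. Turns 1.85 rad either way, 0.35 N m with the lock slack, stays where left. Clockwise from above moves the slide to the stand's +y, 14 mm per rad.
- pointer_tip (a point): Tip of the red pointer on the lens slide, beside the white scale, 32 mm above the bench. Moves with the lens along the stand's y; starts at the middle of the scale (stand y = 0).
- green_rider: Green marker fixed on the white scale, 8 mm wide along the scale, 12 mm tall, with a 2 mm nose at its middle towards the pointer. Origin in the middle of its underside, axes parallel to the stand's. 12 to 17 mm from the middle of the scale, on either side. The pointer must end at its middle.
- yellow_rider: A yellow marker like the green one on the other side of the scale's middle; not wanted.
- shaker: Amber glass jar with a black cap, 36 mm across, 75 mm tall, standing beside the stand. Origin under its middle. Leave it.
- beaker: Glass beaker 60 mm across, 80 mm tall, on the other side. Origin under its middle. Leave it.
- lens_case: Orange plastic case 70 x 50 x 22 mm lying near the stand. Origin under its middle. Leave it.
There are look-alikes about, which are no part of the job. What is shaped like the stand but brown or turquoise is not meant.

How it is judged:
By the outcome, as a careful person would: the job done as asked, in the order asked, and still so for the second after the job is handed in, with the robot touching nothing.
It also fails if it takes over 69 s, if anything falls off the work surface, if the arm or the gripper's body presses on something with over 40 N, if the wrist force passes 120 N, or if a joint passes its speed limit or range.

### The arm

A 6-joint arm with a two-finger parallel gripper is mounted at the origin on the work surface. World frame = base frame: x ahead of the robot, y to its left, z up, the work surface at z = 0. Lengths are in mm, angles in rad, forces in N, time in s.
With the tool pointing down it reaches from about 275 to 1000 mm from the base axis. Payload 8.4 kg.
Tool frame: the origin (TCP) lies on the centre line of the jaws, within the pads' length; the fingertips stand 17 mm ahead of it and the grasp point (between the pads) lies 2 mm behind it (r.tcp_to_tips is the z of the fingertips in the tool frame, in mm); z points along the fingers, y is the direction in which the jaws open and shut (so a half turn about z gives the same grasp; the last joint's range is limited). The gripper opens to 85 mm and grips with 20 to 120 N. Pads are 22 mm wide; open, the fingers measure 114 mm over their backs; the gripper's body (76 mm by 85 mm) begins 54 mm behind the grasp point. The pads swing forward as they close: fully open they stand 13 mm farther back than shut.
Start: joints at [1.185, 0.353, 1.633, -0, 1.155, -0.002], TCP at [234.028, 579.533, 248.281] pointing down, gripper open.
Joint ranges: [-2.63, 2.63], [-0.92, 2.1], [0.06, 2.66], [-1.3, 4.44], [0, 2.69], [-3.02, 3.02]. Speed limits (rad/s): [2.22, 2.22, 2.79, 3.14, 3.14, 3.14].

### API

Orientations are given as [roll, pitch, yaw] about the fixed x, y, z axes, in that order (R = Rz(yaw) Ry(pitch) Rx(roll)).
In Python, from rig import r, cams, job gives the robot as it stands.
- The arm moves only by the tool drive_tool, never from a script. Its argument "deltas" is a list of rows, each a list of 4 numbers: the shift along the tool's x, y, z in cm, then the turn about the tool's z in rad. In form: [[x, y, z, roll], ...]. A call has 1 to 12 rows; each row shifts and turns the commanded pose from where the row before left it, along the tool's axes as they then stand; what a row does not reach is not made up. A row lasts 1/12 s, in which the tool goes at most 41.7 mm and 7.16 degrees, less where a joint would pass 70% of its speed; a pose out of reach is approached as far as the arm can. A call with a gripper value outside its range is refused whole. "jaw" is the closure, from 0 (fully open) to 1 (shut), set as the call begins (left out, the last holds). The fingers move at their own pace and stop on an object; "force" is the grip in N (left out, the last holds). Time passes only in rows, so rows that do not move let the fingers close. It gives the time, the measured TCP pose, the force and the opening at its end, in the units of the state.
- r.sense(): the state, without advancing time (a new reading comes with each control period).
- cams.grab_frame(name): name is "scene" or "top" or "wrist"; returns (picture, depth): 420x560x3 uint8, red, green, blue; 420x560 float32, mm along the optical axis (not along the pixel's ray), 0 where there is no reading.
- cams.camera_params(name): a dict with "fx", "fy", "cx", "cy" (pixels), "k1" (the pictures are not rectified: a ray, as slopes to the right and down, at radius r is drawn at 1 + k1 r^2 times it, then the intrinsics apply), "R" (3x3) and "t" (3): a world point X has camera coordinates R X + t. Camera axes: x right, y down, z forward; pixel columns grow to the right and rows downward; lengths in mm; the calibration is good to about 2 mm. A picture is of the moment at which its call begins: read the wrist's pose just before it. camera_params takes no time and is no camera call; for the wrist camera it gives the pose at the moment of the call.
- job.sign_off(): hands the job in, once; it reports no verdict.
The state is a dict: "clock": time; "qpos": joint angles; "qvel": joint speeds; "joint_efforts": joint torques, N m; "eef_pos": TCP position; "tcp_rot": TCP orientation; "contact_force": force on the tool from outside, world axes, zero at the start; "wrist_torque": the same for the moment, N m; "opening": opening from 0.0 (shut) to 1.0 (fully open).
Only numpy, scipy, OpenCV 4.12 (cv2) and the standard library are available. Lean on these libraries where they do the work, as an engineer would, in place of code of your own. Each camera call takes 0.05 s, during which the arm holds its last target. There are 200 camera calls.

## Working session

There is one attempt and no reset: what is moved stays moved. The work goes in short steps, Python scripts to look and compute and a tool call to move; the robot and the scene stay as the last step left them, time stands still between calls to the robot, and variables do not carry over. Pictures are saved under pics/ and viewed, about 8 in all and at most 12, crops included, and the job is handed in when it is done.

Besides the shell and the picture viewer there is one more tool, called after "Request:" as name(argument=value, ...), one argument or row to a line, values as JSON. drive_tool: Moves the arm, as the interface text tells. Its arguments: {"type":"object","properties":{"deltas":{"type":"array"},"jaw":{"type":"number"},"force":{"type":"number"}},"required":["deltas"]}

```bash
ls; mkdir -p pics; cat > h.py <<'E'
import numpy as np, cv2
from rig import r, cams, job
def grab(n,f):
    p=cams.camera_params(n); im,d=cams.grab_frame(n)
    cv2.imwrite(f'pics/{f}.png',im[:,:,::-1]); np.savez(f'pics/{f}.npz',im=im,d=d,**{k:np.array(v) for k,v in p.items()})
    return im,d,p
def load(f): return np.load(f'pics/{f}.npz')
def ray(p,u,v):
    x,y=(u-p['cx'])/p['fx'],(v-p['cy'])/p['fy']
    K=np.eye(3); q=cv2.undistortPoints(np.array([[[x,y]]],float),K,np.array([float(p['k1']),0,0,0]))[0,0]
    R=np.array(p['R']);t=np.array(p['t'])
    return -R.T@t, R.T@np.array([q[0],q[1],1.])
def atz(p,u,v,z):
    c,d=ray(p,u,v); return c+d*(z-c[2])/d[2]
def dep(p,u,v):
    c,d=ray(p,u,v); return c+d*float(p['d'][int(round(v)),int(round(u))])
def two(p1,a,p2,b):
    c1,d1=ray(p1,*a);c2,d2=ray(p2,*b)
    s=np.linalg.lstsq(np.c_[d1,-d2],c2-c1,rcond=None)[0]
    return (c1+d1*s[0]+c2+d2*s[1])/2, np.linalg.norm(c1+d1*s[0]-c2-d2*s[1])
E
python3 - <<'E'
from h import *
grab('scene','s0');grab('top','t0')
a=cv2.imread('pics/s0.png');b=cv2.imread('pics/t0.png')
print(r.sense())
E
```

```text
pics
{'clock': 0.1, 'qpos': array([ 1.18458798e+00,  3.53552495e-01,  1.63407414e+00, -3.38982776e-05,
        1.15520289e+00, -2.38813570e-03]), 'qvel': array([ 0.0002787 , -0.00147109, -0.0030733 ,  0.00028188, -0.00080523,
       -0.0005286 ]), 'joint_efforts': array([ 4.75658708e-04, -6.06360483e+01, -3.42820036e+01,  1.42693980e-05,
        3.85600200e-03,  1.70671711e-05]), 'eef_pos': array([233.88732387, 579.14071766, 247.64707635]), 'tcp_rot': array([-3.14035571e+00,  2.80418899e-05,  2.75778616e+00]), 'contact_force': array([-0.68764685,  0.45922876, -0.94953082]), 'wrist_torque': array([ 0.0025356 , -0.0125812 ,  0.00552548]), 'opening': 0.9996724605329907}
```

View pics/s0.png

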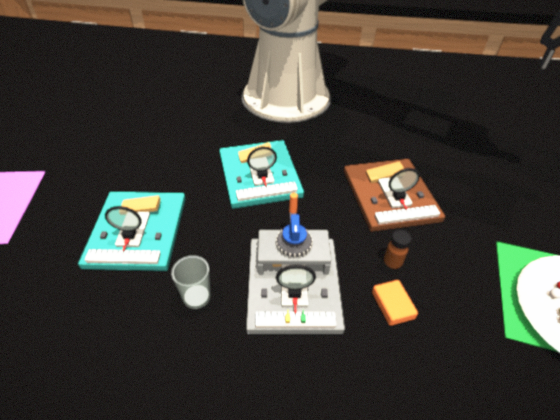

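View pics/t0.png

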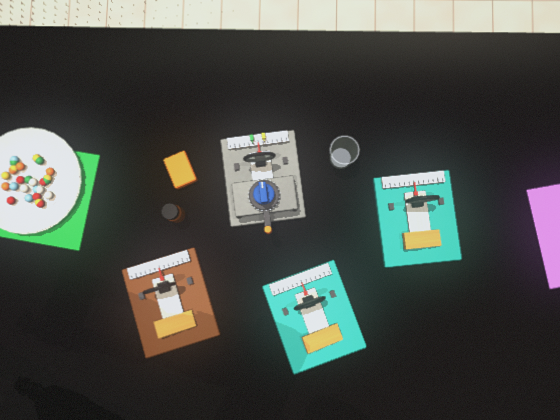

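The stand wanted is the grey one: top (263,180), scene (295,285). Look-alikes are turquoise at top (417,218) and (314,317), and brown at (170,302); they have no handle or knob. The orange case at top (180,170) could be taken for the handle. The orange handle is at top (268,229), scene (294,203). I'll check this in a close crop.

```bash
python3 - <<'E'
import cv2,numpy as np
a=cv2.imread('pics/s0.png')[180:340,235:355];b=cv2.imread('pics/t0.png')[120:240,210:315]
a=cv2.resize(a,(450,600),interpolation=cv2.INTER_CUBIC);b=cv2.resize(b,None,fx=3.3,fy=3.3,interpolation=cv2.INTER_CUBIC)
c=np.zeros((600,800,3),np.uint8);c[:,:450]=a;c[:b.shape[0],450:]=b[:,:350]
cv2.imwrite('pics/c0.png',c)
from h import *
T=load('t0');S=load('s0')
for n,u,v in [('handle',268,229),('knob',264,193),('lens',260,158),('base',290,205)]: print(n,dep(T,u,v).round(1))
for n,a,b in [('handle',(268,229),(294,195)),('yel',(264,136),(288,317)),('green',(252.5,138),(304,316))]: print(n,two(T,a,S,b))
print(atz(T,222,139,18),atz(T,295,131,18),atz(T,231,226,18),atz(T,305,217,18), cams.camera_params('wrist'))
E
```

```text
Traceback (most recent call last):
ValueError: could not broadcast input array from shape (396,346,3) into shape (396,350,3)
```

```bash
python3 - <<'E'
import cv2,numpy as np
a=cv2.imread('pics/s0.png')[180:340,235:355];b=cv2.imread('pics/t0.png')[120:240,210:315]
a=cv2.resize(a,(450,600),interpolation=cv2.INTER_CUBIC);b=cv2.resize(b,(347,396),interpolation=cv2.INTER_CUBIC)
c=np.zeros((600,800,3),np.uint8);c[:,:450]=a;c[:396,450:797]=b
cv2.imwrite('pics/c0.png',c)
from h import *
T=load('t0');S=load('s0')
for n,u,v in [('handle',268,229),('knob',264,193),('lens',260,158),('base',290,205)]: print(n,dep(T,u,v).round(1))
for n,a,b in [('handle',(268,229),(294,195)),('yel',(264,136),(288,317)),('green',(252.5,138),(304,316))]: print(n,two(T,a,S,b))
print(atz(T,222,139,18),atz(T,295,131,18),atz(T,231,226,18),atz(T,305,217,18), cams.camera_params('wrist'))
E
```

```text
handle [521.2  79.3 116.5]
knob [590.2  88.8 117.6]
lens [667.3 100.9  75.2]
base [574.4  38.1  63.2]
handle (array([521.24143598,  80.6064006 , 113.29471749]), np.float64(2.406068115400656))
yel (array([722.44768537,  97.72374927,  36.35448706]), np.float64(3.381483169261874))
green (array([717.4089102 , 122.38715013,  37.44394938]), np.float64(4.582326651724598))
[718.91212037 187.02020573  18.        ] [739.49386767  30.79547259  18.        ] [532.26629308 161.2657325   18.        ] [554.91339806   5.83787065  18.        ] {'fx': 299.7036439419233, 'fy': 299.7036439419233, 'cx': 277.75875120734196, 'cy': 203.4585515225959, 'k1': -0.003910324348327513, 'R': array([[ 0.37465351,  0.92716324, -0.00175211],
       [ 0.87929389, -0.35470954,  0.31784176],
       [ 0.29406971, -0.12062115, -0.94814215]]), 't': array([-624.87775995,  -41.44525669,  380.02648855])}
```

View pics/c0.png

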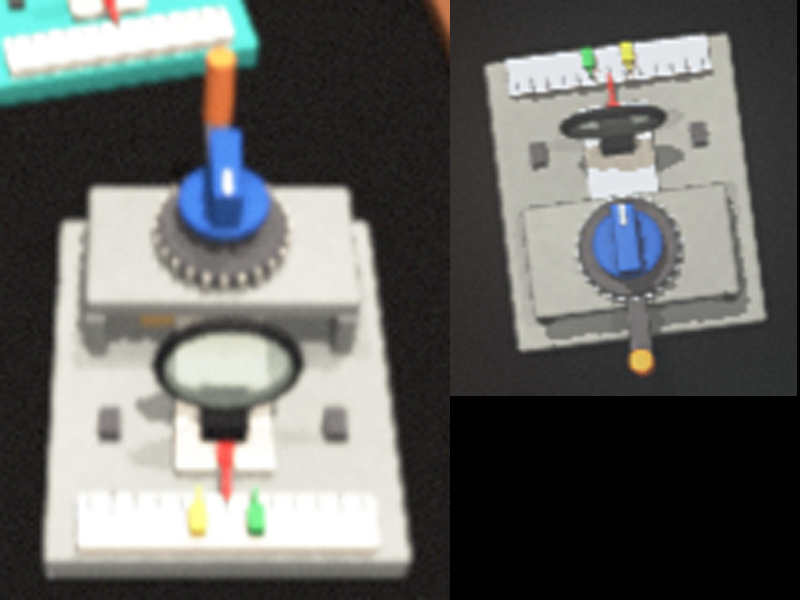

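Confirmed: the grey stand has the orange post, blue knob and lens. The green rider is left of the pointer in top view (+y), so the adjuster turns clockwise. Next I move the wrist camera over the stand.

Request:
drive_tool(
  deltas=[
    [-3,-2,0,0],
    [-3,-2,0,0],
    [-3,-2,0,0],
    [-3,-2,0,0],
    [-3,-2,0,0],
    [-3,-2,0,0],
    [-3,-2,0,0],
    [-3,-2,0,0],
    [-3,-2,0,0],
    [-3,-2,0,0],
    [-3,-2,0,0],
    [-3,-2,0,0],
  ],
  jaw=0.5,
)

```text
clock: 1.1
eef_pos: [478.5, 220.5, 248.1]
tcp_rot: [-3.141, -0.0, 2.758]
contact_force: [1.0, 0.9, -0.6]
opening: 0.498
```

Request:
drive_tool(
  deltas=[
    [-3,-2,0,0],
    [-3,-2,0,0],
    [-3,-2,0,0],
    [-3,-2,0,0],
    [0,0,0,-0.104],
    [0,0,0,-0.104],
    [0,0,0,-0.104],
    [0,0,0,-0.104],
    [0,0,0,-0.104],
    [0,0,0,0],
    [0,0,0,0],
    [0,0,0,0],
  ],
)

```text
clock: 2.1
eef_pos: [559.2, 103.1, 248.1]
tcp_rot: [-3.142, -0.0, -3.009]
contact_force: [-0.5, -0.3, -0.5]
opening: 0.501
```

```bash
python3 - <<'E'
from h import *
s=r.sense();print(s['clock'],s['eef_pos'],s['tcp_rot'],s['qpos'],s['opening'],s['contact_force'])
grab('wrist','w0')
E
```

```text
2.1 [559.17810158 103.08000413 248.13453966] [-3.14153749e+00 -2.96872716e-04 -3.00869358e+00] [ 1.79681005e-01  2.66152081e-01  1.75603442e+00 -4.57999826e-05
  1.11970528e+00 -1.52399443e+00] 0.5013392462127855 [-0.52111977 -0.2622599  -0.54754729]
```

View pics/w0.png

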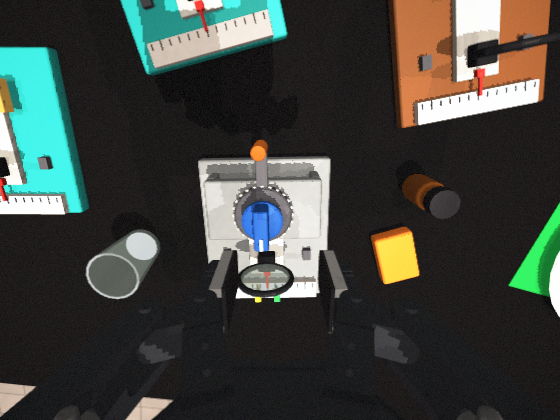

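The view shows the handle top at (259,148), the knob bar around (262,225), the lens at (266,278), and the riders under the lens: yellow (258,299), green (277,299). The base front edge runs from (199,158) to (330,158). I'll segment by colour for positions and use a second wrist view for height.

Request:
drive_tool(
  deltas=[
    [1.5,0,0,0],
    [3,0,0,0],
    [3,0,0,0],
    [3,0,0,0],
    [1.5,0,0,0],
    [0,0,0,0],
    [0,0,0,0],
    [0,0,0,0],
  ],
)

```text
clock: 2.82
eef_pos: [441.6, 87.0, 248.7]
tcp_rot: [3.142, 0.002, -3.006]
contact_force: [0.7, 0.8, 0.8]
opening: 0.498
```

```bash
cat >> h.py <<'E'
def blobs(p,box=None):
    """centroids & depth clouds of colours"""
    hsv=cv2.cvtColor(np.array(p['im']),cv2.COLOR_RGB2HSV); o={}
    for n,lo,hi in [('orange',(5,150,110),(16,255,255)),('blue',(105,150,60),(125,255,255)),('green',(50,120,60),(75,255,255)),('yellow',(23,150,100),(35,255,255)),('red',(0,150,80),(3,255,255))]:
        m=cv2.inRange(hsv,lo,hi)
        if box is not None:
            k=np.zeros_like(m);k[box[1]:box[3],box[0]:box[2]]=1;m*=k
        o[n]=np.argwhere(m>0)[:,::-1]
    return o
def cloud(p,uv): return np.array([dep(p,u,v) for u,v in uv])
E
python3 - <<'E'
from h import *
grab('wrist','w1'); s=r.sense();print(s['clock'],s['eef_pos'])
for f in 'w0','w1':
    P=load(f); bx=(190,100,340,320) if f=='w0' else (150,40,380,330)
    b=blobs(P,bx); print(f, -P['R'].T@P['t'])
    for n,uv in b.items():
        if len(uv)==0: continue
        c=cloud(P,uv); zt=np.percentile(c[:,2],95)
        print(n,len(uv),uv.mean(0).round(1),uv.min(0),uv.max(0),'zmax',zt.round(1))
        if n in('orange','blue'):
            k=c[:,2]>zt-4; q=uv[k].mean(0); print('  top',k.sum(),q.round(2),c[k].mean(0).round(1), 'atz',atz(P,*q,115 if n=='orange' else 120).round(1))
im=cv2.imread('pics/w1.png'); print(im.shape)
E
```

```text
2.8667 [441.70492878  87.01705492 248.60330199]
w0 [478.8466526   92.89193059 372.91183476]
orange 276 [258.5 150.3] [250 140] [266 160] zmax 115.3
  top 202 [257.38 152.68] [521.   80.7 115.5] atz [521.1  80.7 115. ]
blue 1364 [261.7 222. ] [242 201] [282 251] zmax 120.1
  top 526 [260.14 228.43] [589.   91.2 119.7] atz [588.8  91.1 120. ]
green 41 [276.8 298.5] [274 295] [280 301] zmax 40.4
yellow 36 [257.8 299.3] [255 296] [261 302] zmax 40.1
w1 [361.08056658  76.57625227 373.37359952]
orange 329 [280.5 230.2] [254  65] [379 278] zmax 113.7
  top 55 [260.33 269.35] [518.7  80.4 112.8] atz [517.3  80.4 115. ]
blue 873 [263.6 315.7] [246 301] [281 329] zmax 119.7
  top 168 [261.82 322.84] [570.4  88.9 128. ] atz [576.6  89.2 120. ]
red 98 [209.9 133.3] [204 124] [215 148] zmax 33.4
(420, 560, 3)
```

View pics/w1.png

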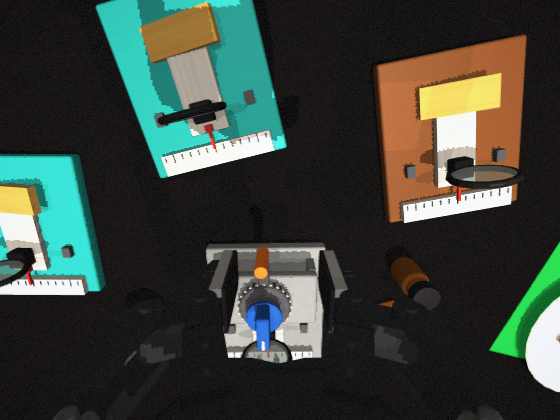

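Handle top is about (521,81,115), knob axis about (590.5,91), stand yaw about 0.14. I'll straddle the post loosely, tips at about 84 mm.

Request:
drive_tool(
  deltas=[
    [-1.94,-0.42,0,0],
    [-1.94,-0.42,0,0],
    [-1.94,-0.42,0,0],
    [-1.95,-0.43,0,0],
    [0,0,0,0],
    [0,0,2,0],
    [0,0,3,0],
    [0,0,3,0],
    [0,0,2,0],
    [0,0,0,0],
    [0,0,0,0],
    [0,0,0,0],
  ],
  jaw=0.62,
  force=40,
)

```text
clock: 3.87
eef_pos: [520.7, 80.8, 149.2]
tcp_rot: [3.142, 0.001, -3.006]
contact_force: [0.5, 0.2, 0.5]
opening: 0.377
```

```bash
python3 - <<'E'
from h import *
s=r.sense();print(s['clock'],s['eef_pos'],s['tcp_rot'],s['opening'],s['contact_force'])
im,d,p=grab('wrist','w2')
P=load('w2');b=blobs(P,(150,150,400,419));uv=b['orange'];c=cloud(P,uv);k=c[:,2]>110
print(uv[k].mean(0),uv[k].min(0),uv[k].max(0),c[k].mean(0),atz(P,*uv[k].mean(0),115))
cv2.imwrite('pics/c2.png',cv2.resize(im[200:420,150:410,::-1],None,fx=2.5,fy=2.5))
E
```

```text
3.8667 [520.66676886  80.76675065 149.24307155] [ 3.14157456e+00  1.13417942e-03 -3.00554030e+00] 0.37717867751401507 [0.4763744  0.24123795 0.51985394]
[275.54255319 242.06914894] [266 221] [288 258] [515.82334874  79.23077847 117.67937473] [516.93225132  79.37638659 115.        ]
```

View pics/c2.png

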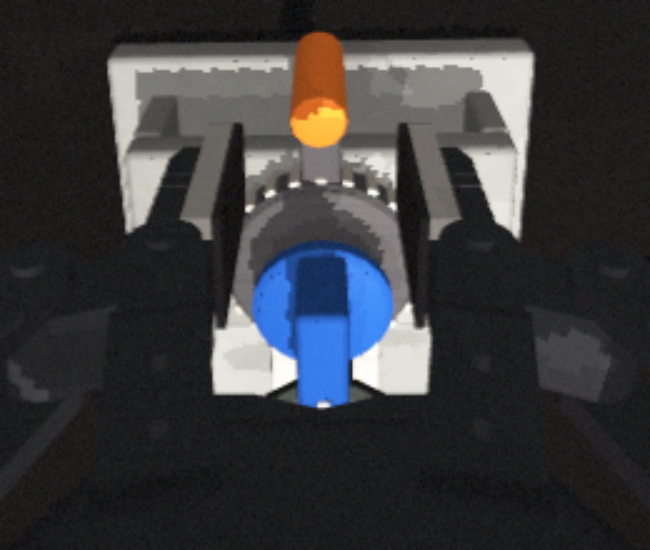

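```bash
cat >> h.py <<'E'
AX=np.array([592.,91.]);F0=np.pi+0.145
def arc(pos,yaw,thetas,rad=72,fac=0.8,yaw0=3.277,off=0.0):
    pos=np.array(pos[:2],float);out=[]
    for th in thetas:
        a=F0+th; tgt=AX+rad*np.array([np.cos(a),np.sin(a)]); ty=yaw0+fac*th
        x=np.array([np.cos(yaw),np.sin(yaw)]);y=np.array([x[1],-x[0]]);d=tgt-pos
        dy=(ty-yaw+np.pi)%(2*np.pi)-np.pi
        row=[round(float(x@d)/10,2),round(float(y@d)/10,2),0,round(-float(dy),3)]
        out.append(row); pos=pos+10*(row[0]*x+row[1]*y); yaw-=row[3]
    return out
E
python3 - <<'E'
from h import *
P=load('w2');print(atz(P,277.6,248.8,115),atz(P,278.8,320,95))
print(arc([520.7,80.8],3.277,np.arange(1,13)*.06))
E
```

```text
[521.10508418  81.16039003 115.        ] [588.04447026  91.15376927  95.        ]
[[-0.02, -0.45, 0, -0.048], [-0.02, -0.43, 0, -0.048], [-0.03, -0.44, 0, -0.048], [-0.03, -0.43, 0, -0.048], [-0.04, -0.43, 0, -0.048], [-0.04, -0.43, 0, -0.048], [-0.05, -0.43, 0, -0.048], [-0.06, -0.42, 0, -0.048], [-0.05, -0.43, 0, -0.048], [-0.07, -0.43, 0, -0.048], [-0.07, -0.43, 0, -0.048], [-0.07, -0.42, 0, -0.048]]
```

Request:
drive_tool(
  deltas=[
    [0,0,1.5,0],
    [0,0,1.5,0],
    [0,0,1,0],
    [0,0,0.9,0],
    [0,0,0,0],
    [0,0,0,0],
  ],
)

```text
clock: 4.42
eef_pos: [519.8, 80.6, 99.5]
tcp_rot: [-3.142, -0.0, -3.005]
contact_force: [0.2, -0.1, 0.4]
opening: 0.382
```

Request:
drive_tool(
  deltas=[
    [-0.02,-0.44,0,-0.048],
    [-0.02,-0.43,0,-0.048],
    [-0.03,-0.43,0,-0.048],
    [-0.03,-0.43,0,-0.048],
    [-0.04,-0.43,0,-0.048],
    [-0.04,-0.43,0,-0.048],
    [-0.05,-0.43,0,-0.048],
    [-0.06,-0.43,0,-0.048],
    [-0.06,-0.43,0,-0.048],
    [-0.07,-0.43,0,-0.048],
    [-0.07,-0.43,0,-0.048],
    [-0.07,-0.43,0,-0.048],
  ],
)

```text
clock: 5.42
eef_pos: [542.6, 36.6, 99.8]
tcp_rot: [3.138, -0.002, -2.427]
contact_force: [-7.7, 4.1, 4.4]
opening: 0.381
```

```bash
python3 - <<'E'
from h import *
s=r.sense();print(s['clock'],s['eef_pos'],s['tcp_rot'],s['opening'],s['contact_force'],s['qpos'])
yaw=s['tcp_rot'][2]%(2*np.pi)
print(arc(s['eef_pos'],yaw,.72+np.arange(1,12)*.06))
E
```

```text
5.4167 [542.55612675  36.62128322  99.80916543] [ 3.13823703e+00 -2.48175751e-03 -2.42726762e+00] 0.38107526808417136 [-7.68728645  4.09261479  4.37172401] [ 6.39375417e-02  4.20854799e-01  1.92288783e+00  1.62511244e-03
  8.01857596e-01 -2.22231205e+00]
[[-0.26, -0.64, 0, -0.045], [-0.08, -0.42, 0, -0.048], [-0.09, -0.42, 0, -0.048], [-0.09, -0.42, 0, -0.048], [-0.1, -0.42, 0, -0.048], [-0.11, -0.42, 0, -0.048], [-0.11, -0.42, 0, -0.048], [-0.11, -0.42, 0, -0.048], [-0.12, -0.41, 0, -0.048], [-0.12, -0.42, 0, -0.048], [-0.13, -0.41, 0, -0.048]]
```

Request:
drive_tool(
  deltas=[
    [-0.08,-0.43,0,-0.048],
    [-0.08,-0.42,0,-0.048],
    [-0.09,-0.42,0,-0.048],
    [-0.09,-0.42,0,-0.048],
    [-0.1,-0.42,0,-0.048],
    [-0.11,-0.42,0,-0.048],
    [-0.11,-0.42,0,-0.048],
    [-0.11,-0.42,0,-0.048],
    [-0.12,-0.42,0,-0.048],
  ],
)

```text
clock: 6.17
eef_pos: [576.3, 19.6, 99.1]
tcp_rot: [3.136, -0.003, -1.995]
contact_force: [-11.5, -1.4, 2.0]
opening: 0.38
```

```bash
python3 - <<'E'
from h import *
s=r.sense();print(s['clock'],s['eef_pos'],s['tcp_rot'],s['contact_force'],s['qpos'][5])
d=s['eef_pos'][:2]-AX;print(np.hypot(*d),(np.arctan2(d[1],d[0])-F0)%6.283)
E
```

```text
6.1667 [576.3305627   19.58232053  99.12441545] [ 3.13574942e+00 -3.09503392e-03 -1.99477581e+00] [-11.53472559  -1.37925623   2.03308045] -2.6859325570485333
73.11645646306624 1.2096277647131428
```

Request:
drive_tool(
  deltas=[
    [-0.09,-0.29,0,-0.02],
    [-0.09,-0.29,0,-0.02],
    [-0.1,-0.29,0,-0.02],
    [-0.1,-0.28,0,-0.02],
  ],
)

```text
clock: 6.5
eef_pos: [588.4, 18.5, 99.0]
tcp_rot: [3.136, -0.003, -1.916]
contact_force: [-9.1, -1.6, 1.3]
opening: 0.382
```

Request:
drive_tool(
  deltas=[
    [-0.1,-0.18,0,0],
    [-0.1,-0.18,0,0],
  ],
)

```text
clock: 6.67
eef_pos: [592.5, 19.1, 99.0]
tcp_rot: [3.136, -0.003, -1.917]
contact_force: [-10.3, -1.6, 0.4]
opening: 0.38
```

```bash
python3 - <<'E'
from h import *
s=r.sense();print(s['clock'],s['eef_pos'],s['tcp_rot'],s['contact_force'],s['qpos'][5])
d=s['eef_pos'][:2]-AX;print(np.hypot(*d),(np.arctan2(d[1],d[0])-F0)%6.283)
E
```

```text
6.6667 [592.53308395  19.14997719  98.99871507] [ 3.13582478e+00 -2.83461665e-03 -1.91705382e+00] [-10.29027228  -1.56042651   0.38328125] -2.7648108312231097
71.85200036150417 1.4330302820079241
```

Request:
drive_tool(
  deltas=[
    [-0.07,-0.19,0,0],
    [-0.07,-0.19,0,0],
  ],
)

```text
clock: 6.83
eef_pos: [593.9, 19.2, 98.7]
tcp_rot: [3.13, -0.005, -1.917]
contact_force: [-24.6, -2.1, 12.4]
opening: 0.382
```

Request:
drive_tool(
  deltas=[
    [-0.07,-0.19,0,0],
    [0,0,0,0],
  ],
)

```text
clock: 7.0
eef_pos: [594.0, 19.3, 98.4]
tcp_rot: [3.126, -0.006, -1.917]
contact_force: [-24.7, -1.9, 12.9]
opening: 0.378
```

The stop is reached: 24 N, with the pad no longer moving. Back off, lift and go above the knob.

Request:
drive_tool(
  deltas=[
    [0.2,0.55,0,0],
    [0.2,0.55,0,0],
    [0,0,-2,0],
    [0,0,-3,0],
    [0,0,-3,0.1],
    [0,0,-2,0.11],
    [0,0,0,0.11],
    [0,0,0,0.11],
    [0,0,0,0.11],
    [0,0,0,0.11],
    [0,0,0,0.11],
    [0,0,0,0.11],
  ],
)

```text
clock: 8.0
eef_pos: [590.5, 19.6, 200.3]
tcp_rot: [-3.141, 0.002, -2.793]
contact_force: [-0.3, -0.5, 0.5]
opening: 0.382
```

Request:
drive_tool(
  deltas=[
    [0,0,0,0.11],
    [0,0,0,0.11],
    [-0.3,1.8,0,0],
    [-0.3,1.8,0,0],
    [-0.3,1.8,0,0],
    [-0.3,1.7,0,0],
    [0,0,0,0],
    [0,0,0,0],
  ],
)

```text
clock: 8.67
eef_pos: [592.7, 92.2, 200.0]
tcp_rot: [-3.141, 0.002, -3.006]
contact_force: [-0.6, -1.2, -0.3]
opening: 0.381
```

```bash
python3 - <<'E'
from h import *
s=r.sense();print(s['clock'],s['eef_pos'],s['tcp_rot'],s['opening'],s['contact_force'])
im,d,p=grab('wrist','w3')
P=load('w3');uv=blobs(P,(150,100,400,419))['blue'];c=cloud(P,uv);k=c[:,2]>117
print(uv[k].min(0),uv[k].max(0),c[k].mean(0),c[k].min(0),c[k].max(0))
cv2.imwrite('pics/c3.png',cv2.resize(im[130:400,110:450,::-1],None,fx=2.2,fy=2.2))
E
```

```text
8.6667 [592.69031587  92.19354569 200.028939  ] [-3.14142492e+00  1.57597871e-03 -3.00575336e+00] 0.3805728719106292 [-0.5770874  -1.24919385 -0.26128202]
[266 185] [301 242] [589.35577493  91.04356797 120.97352405] [512.16619734  81.7415523  117.03648633] [611.93323035 100.50170292 324.6651996 ]
```

View pics/c3.png

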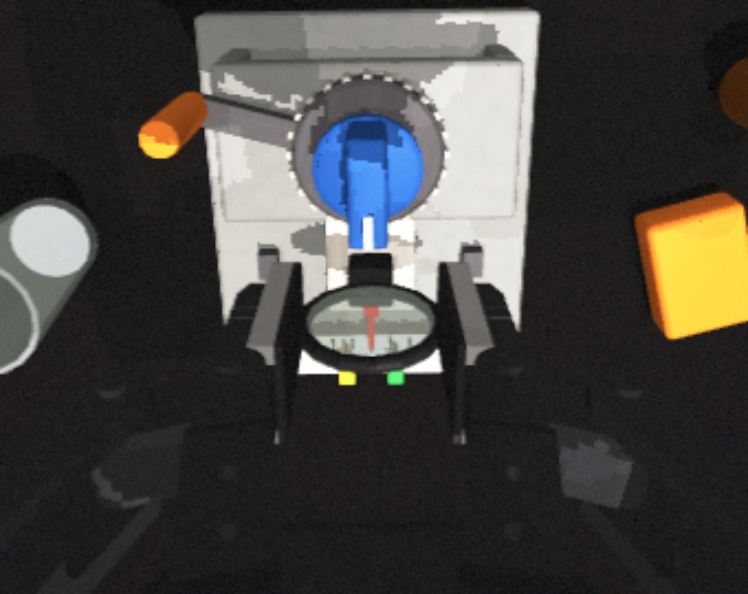

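The ring's handle is now at the stand's -y side. The bar top spans crop (366,140)-(368,248). Pointer tip through the lens is at about (371,348), green (396,378), yellow (347,378). Next a measuring view over the scale.

Request:
drive_tool(
  deltas=[
    [-2,0,0,0],
    [-3,0,0,0],
    [-3,0,0,0],
    [-3,0,0,0],
    [-2.5,0,0,0],
    [-1.5,0,0,0],
    [0,0,1.5,0],
    [0,0,1.5,0],
    [0,0,0,0],
    [0,0,0,0],
    [0,0,0,0],
  ],
)

```text
clock: 9.63
eef_pos: [740.5, 111.2, 169.5]
tcp_rot: [-3.142, -0.0, -3.008]
contact_force: [0.2, 0.0, -0.3]
opening: 0.382
```

```bash
python3 - <<'E'
from h import *
P=load('w3');a=atz(P,276.4,193.6,120);b=atz(P,277.3,242.7,120);print(a,b,(a+b)/2,np.arctan2(*(b-a)[1::-1]))
s=r.sense();print(s['clock'],s['eef_pos'],s['tcp_rot'])
im,d,p=grab('wrist','w4')
P=load('w4')
for n,uv in blobs(P,(150,60,420,330)).items():
    if len(uv) and n in('green','yellow','red'):
        print(n,len(uv),uv.mean(0),uv.min(0),uv.max(0)); c=cloud(P,uv);print(c.mean(0),np.percentile(c[:,2],[5,50,95]))
cv2.imwrite('pics/c4.png',cv2.resize(im[100:300,200:360,::-1],None,fx=3,fy=3,interpolation=cv2.INTER_CUBIC))
E
```

```text
[573.2450444   88.94636876 120.        ] [611.43278931  94.78481687 120.        ] [592.33891686  91.86559282 120.        ] 0.15171319803032285
9.6333 [740.54586224 111.177309   169.54956144] [-3.14153751e+00 -3.51803867e-04 -3.00774310e+00]
green 136 [293.80882353 176.15441176] [290 163] [298 184]
[717.84809163 122.5412861   40.44134788] [35.36754258 39.16536718 40.36093962]
yellow 41 [265.36585366 172.53658537] [262 165] [270 184]
[718.59627637  97.69322153  37.94678859] [35.84959258 38.98625461 40.54874666]
red 148 [279.67567568 144.52027027] [276 133] [283 164]
[693.72302452 106.9077575   32.16390478] [30.95297496 32.18102099 33.19450114]
```

View pics/c4.png

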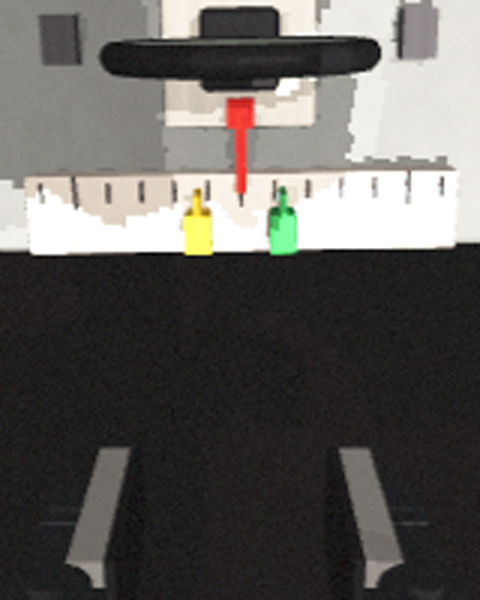

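Two checks agree on about 12.1 mm towards green (+y): depth, and tick spacing of 33.5 px per 10 mm. Pointer tip is at crop (241,192), green nose (282,190). That means about 0.864 rad clockwise. Going to the knob at (592.3,91.9).

Request:
drive_tool(
  deltas=[
    [0,0,-1.5,0],
    [1,0,-1.5,0],
    [2.5,0,0,0],
    [3.3,0,0,0],
    [3.3,0,0,0],
    [3,0,0,0],
    [1.85,0.09,0,0],
    [0,0,0,0],
    [0,0,2,0],
    [0,0,2,0],
    [0,0,2,0],
    [0,0,1,0],
  ],
)

```text
clock: 10.68
eef_pos: [592.9, 92.6, 128.9]
tcp_rot: [-3.142, 0.0, -3.007]
contact_force: [-0.9, 0.4, 0.4]
opening: 0.382
```

Request:
drive_tool(
  deltas=[
    [0,0,0.9,0],
    [0,0,0.5,0],
    [0,0,0,0],
    [0,0,0,0],
  ],
)

```text
clock: 11.02
eef_pos: [593.2, 92.6, 115.9]
tcp_rot: [3.142, 0.001, -3.007]
contact_force: [-0.2, -0.5, 0.2]
opening: 0.383
```

Request:
drive_tool(
  deltas=[
    [0,0,0,0],
    [0,0,0,0],
    [0,0,0,0],
    [0,0,0,0],
    [0,0,0,0],
    [0,0,0,0],
  ],
  jaw=1,
  force=40,
)

```text
clock: 11.52
eef_pos: [593.4, 91.6, 116.4]
tcp_rot: [-3.14, 0.002, -3.006]
contact_force: [0.5, -6.0, 2.1]
opening: 0.152
```

```bash
python3 - <<'E'
from h import *
s=r.sense();print(s['clock'],s['eef_pos'],s['tcp_rot'],s['opening'],s['contact_force'],s['wrist_torque'])
E
```

```text
11.5167 [593.40487731  91.5887355  116.37160659] [-3.13993790e+00  1.61620365e-03 -3.00637446e+00] 0.15223982217010895 [ 0.53889044 -6.03198709  2.14705494] [-0.86337851 -0.05644191  0.34652167]
```

Request:
drive_tool(
  deltas=[
    [0,-0.1,0,0.05],
    [0,0,0,0.08],
    [0,0,0,0.08],
    [0,0,0,0.08],
    [0,0,0,0.08],
    [0,0,0,0.08],
    [0,0,0,0.08],
    [0,0,0,0.08],
    [0,0,0,0.08],
    [0,0,0,0.08],
    [0,0,0,0.05],
    [0,0,0,0.044],
  ],
)

```text
clock: 12.52
eef_pos: [593.2, 90.6, 116.4]
tcp_rot: [-3.141, 0.002, 2.41]
contact_force: [-2.8, -7.2, 3.7]
opening: 0.153
```

Request:
drive_tool(
  deltas=[
    [0,0,0,0],
    [0,0,0,0],
  ],
)

```text
clock: 12.68
eef_pos: [593.2, 90.5, 116.4]
tcp_rot: [-3.141, 0.002, 2.412]
contact_force: [-1.0, -6.3, 4.2]
opening: 0.158
```

```bash
python3 - <<'E'
from h import *
s=r.sense();print(s['clock'],s['eef_pos'],s['tcp_rot'],s['opening'],s['contact_force'],s['wrist_torque'])
grab('wrist','w5')
P=load('w5')
for n,uv in blobs(P,(100,60,460,400)).items():
    if len(uv): print(n,len(uv),uv.mean(0),cloud(P,uv).mean(0))
E
```

```text
12.6833 [593.21134278  90.53754747 116.37405692] [-3.14128897e+00  1.81210454e-03  2.41203752e+00] 0.15777856269692145 [-0.98911136 -6.25437005  4.24365672] [-0.95884791  0.12826192  0.02137462]
orange 205 [233.41463415 269.0097561 ] [588.21198731  68.32124326  74.69595169]
blue 3607 [277.40449127 257.957028  ] [586.3234547   97.56766766 109.86790353]
```

Request:
drive_tool(
  deltas=[
    [0,0,0,0],
    [0,0,0,0],
    [0,0,0,0],
    [0,0,-1.5,0],
    [0,0,-3,0],
    [0,0,-3,0],
    [0,0,-1,-0.108],
    [0,0,0,-0.108],
    [0,0,0,-0.108],
    [0,0,0,-0.108],
    [0,0,0,-0.108],
    [0,0,0,-0.108],
  ],
  jaw=0.62,
)

```text
clock: 13.73
eef_pos: [592.8, 91.8, 200.5]
tcp_rot: [3.141, 0.0, 3.065]
contact_force: [0.2, -0.3, -0.6]
opening: 0.38
```

Request:
drive_tool(
  deltas=[
    [0,0,0,-0.108],
    [-2,0,0,-0.108],
    [-3,0,0,0],
    [-3.3,0,0,0],
    [-3,0,0,0],
    [-2.4,0,0,0],
    [-1.2,0.1,0,0],
    [0,0,1.5,0],
    [0,0,1.7,0],
    [0,0,0,0],
    [0,0,0,0],
    [0,0,0,0],
  ],
)

```text
clock: 14.73
eef_pos: [740.7, 110.4, 169.0]
tcp_rot: [3.142, 0.001, -3.007]
contact_force: [0.1, 0.2, -0.0]
opening: 0.378
```

```bash
python3 - <<'E'
from h import *
s=r.sense();print(s['clock'],s['eef_pos'],s['tcp_rot'])
im,d,p=grab('wrist','w6')
P=load('w6')
for n,uv in blobs(P,(150,60,420,330)).items():
    if len(uv) and n in('green','yellow','red'):
        c=cloud(P,uv);print(n,len(uv),uv.mean(0),c.mean(0),-.1395*c[:,0].mean()+.990*c[:,1].mean())
cv2.imwrite('pics/c6.png',cv2.resize(im[130:200,240:340,::-1],None,fx=8,fy=8,interpolation=cv2.INTER_CUBIC))
E
```

```text
14.7333 [740.67369123 110.44155409 169.03981265] [ 3.14154086e+00  5.21019294e-04 -3.00731157e+00]
green 132 [294.56060606 176.15909091] [717.52773114 122.26834938  42.30370276] 20.950547396139953
yellow 57 [266.68421053 175.15789474] [719.72526755  98.40233854  42.52499814] -2.983359670356535
red 171 [294.77777778 143.8128655 ] [691.36572984 118.93912449  33.33117938] 21.304213935088057
```

View pics/c6.png

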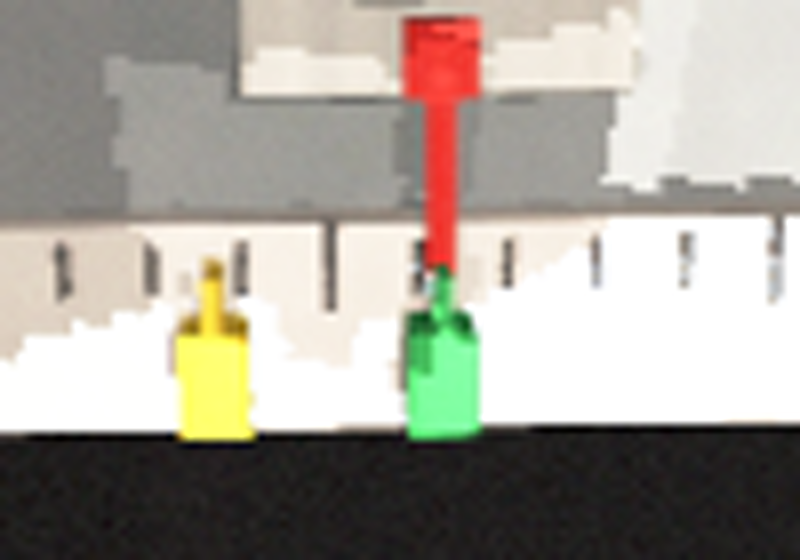

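The pointer tip (441) and green nose (441-443) agree within about 0.3 mm at 9 crop px/mm. Next, back to the handle at about (583.5,20), straddling for a clockwise push.

Request:
drive_tool(
  deltas=[
    [0,0,-1.5,0],
    [0,0,-1.5,0],
    [2.8,-1.14,0,0],
    [2.8,-1.14,0,0],
    [2.8,-1.14,0,0],
    [2.8,-1.14,0,0],
    [2.8,-1.14,0,0],
    [2.8,-1.14,0,0],
    [0,0,0,-0.117],
    [0,0,0,-0.117],
    [0,0,0,-0.117],
    [0,0,0,-0.117],
  ],
)

```text
clock: 15.78
eef_pos: [583.9, 19.9, 200.8]
tcp_rot: [-3.14, 0.003, -2.534]
contact_force: [-1.0, 0.5, 0.0]
opening: 0.376
```

Request:
drive_tool(
  deltas=[
    [0,0,0,-0.117],
    [0,0,0,-0.117],
    [0,0,0,-0.117],
    [0,0,0,-0.117],
    [0,0,0,-0.117],
    [0,0,0,-0.117],
    [0,0,2,0],
    [0,0,2,0],
    [0,0,1,0],
    [0,0,0,0],
    [0,0,0,0],
  ],
)

```text
clock: 16.7
eef_pos: [583.4, 20.0, 149.2]
tcp_rot: [-3.141, 0.0, -1.837]
contact_force: [0.3, -0.3, 0.7]
opening: 0.383
```

```bash
python3 - <<'E'
from h import *
s=r.sense();print(s['clock'],s['eef_pos'],s['tcp_rot'],s['qpos'],s['contact_force'])
im,d,p=grab('wrist','w7')
P=load('w7');uv=blobs(P,(150,150,400,419))['orange'];c=cloud(P,uv);print(uv.mean(0),np.percentile(c,95,0),c.mean(0))
cv2.imwrite('pics/c7.png',cv2.resize(im[200:420,150:410,::-1],None,fx=2.5,fy=2.5))
E
```

```text
16.7 [583.43936372  20.04290236 149.18875797] [-3.14121824e+00  1.07009302e-04 -1.83747765e+00] [ 3.17744255e-02  4.01531860e-01  1.80901612e+00 -9.74627442e-06
  9.30655339e-01 -2.84313106e+00] [ 0.27726628 -0.2519171   0.66991119]
[277.62536873 231.24336283] [588.61366041  19.80442835 114.77971557] [582.66707537  15.13700904 100.45250702]
```

View pics/c7.png

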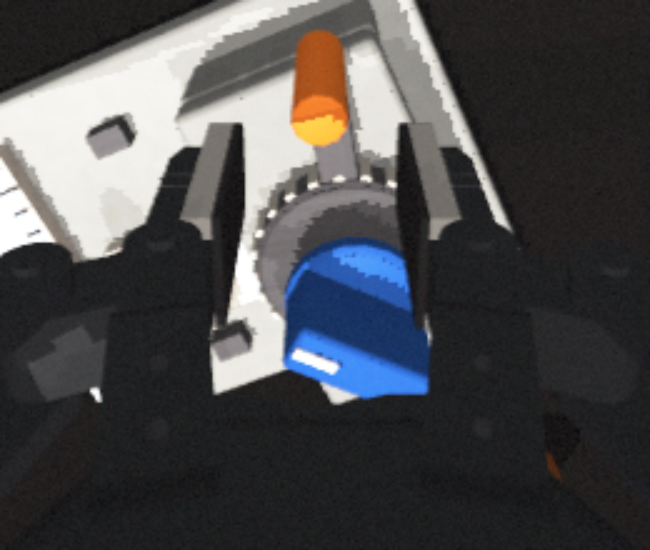

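The post, top at crop (319,122), is centred between the fingers. I descend and push clockwise.

Request:
drive_tool(
  deltas=[
    [0,0,1.5,0],
    [0,0,1.5,0],
    [0,0,1,0],
    [0,0,0.9,0],
    [0,0,0,0],
    [0,0,0,0],
  ],
)

```text
clock: 17.25
eef_pos: [583.2, 20.0, 99.4]
tcp_rot: [3.141, -0.0, -1.837]
contact_force: [-0.0, -1.0, -0.4]
opening: 0.381
```

```bash
cat >> h.py <<'E'
AX=np.array([592.3,91.5])
def st(v=1):
    s=r.sense(); d=s['eef_pos'][:2]-AX; a=np.arctan2(d[1],d[0]); t=np.array([-np.sin(a),np.cos(a)])
    yaw=s['tcp_rot'][2]%(2*np.pi); y=np.array([np.sin(yaw),-np.cos(yaw)])
    F=s['contact_force']
    th=(a-F0+np.pi)%(2*np.pi)-np.pi
    tp=th+0.125; tt=np.array([-np.sin(F0+tp),np.cos(F0+tp)])
    print('t%.2f th %.3f rad %.1f yaw %.3f z%.1f F'%(s['clock'],th,np.hypot(*d),yaw,s['eef_pos'][2]),F.round(1),'Ftan@TCP %.1f @post %.1f padn %.1f Mz'%(F[:2]@t,F[:2]@tt,F[:2]@y),s['wrist_torque'].round(2))
E
python3 - <<'E'
from h import *
st(); s=r.sense()
print(arc([583.5,20.0],s['tcp_rot'][2]%6.28319,1.3-np.arange(1,25)*.05,fac=.9))
E
```

```text
t17.25 th 1.299 rad 72.0 yaw 4.446 z99.4 F [-0.  -1.  -0.4] Ftan@TCP 0.1 @post -0.0 padn -0.2 Mz [-0.01 -0.03 -0.01]
[[0.04, 0.38, 0, 0.044], [0.04, 0.36, 0, 0.045], [0.04, 0.36, 0, 0.045], [0.03, 0.36, 0, 0.045], [0.04, 0.35, 0, 0.045], [0.03, 0.36, 0, 0.045], [0.03, 0.36, 0, 0.045], [0.03, 0.36, 0, 0.045], [0.03, 0.36, 0, 0.045], [0.02, 0.36, 0, 0.045], [0.03, 0.36, 0, 0.045], [0.02, 0.36, 0, 0.045], [0.02, 0.36, 0, 0.045], [0.01, 0.36, 0, 0.045], [0.02, 0.36, 0, 0.045], [0.01, 0.36, 0, 0.045], [0.02, 0.35, 0, 0.045], [0.01, 0.36, 0, 0.045], [0.01, 0.36, 0, 0.045], [0.0, 0.36, 0, 0.045], [0.01, 0.36, 0, 0.045], [0.0, 0.36, 0, 0.045], [0.0, 0.36, 0, 0.045], [0.01, 0.36, 0, 0.045]]
```

Request:
drive_tool(
  deltas=[
    [0.04,0.37,0,0.045],
    [0.04,0.36,0,0.045],
    [0.04,0.36,0,0.045],
    [0.03,0.36,0,0.045],
    [0.04,0.36,0,0.045],
    [0.03,0.36,0,0.045],
    [0.03,0.36,0,0.045],
    [0.03,0.36,0,0.045],
  ],
)

```text
clock: 17.92
eef_pos: [558.3, 28.4, 100.6]
tcp_rot: [-3.136, 0.002, -2.199]
contact_force: [6.8, -7.9, -4.1]
opening: 0.38
```

```bash
python3 -c "
from h import *
st()"
```

```text
t17.92 th 0.931 rad 71.7 yaw 4.084 z100.6 F [ 6.8 -7.9 -4.1] Ftan@TCP 9.7 @post 9.2 padn -10.2 Mz [-1.15 -0.9  -0.07]
```

Request:
drive_tool(
  deltas=[
    [0.03,0.36,0,0.045],
    [0.03,0.36,0,0.045],
    [0.02,0.36,0,0.045],
    [0.02,0.36,0,0.045],
    [0.02,0.36,0,0.045],
    [0.02,0.36,0,0.045],
  ],
)

```text
clock: 18.42
eef_pos: [540.4, 41.3, 100.5]
tcp_rot: [-3.138, 0.001, -2.469]
contact_force: [2.5, -11.2, 0.5]
opening: 0.381
```

```bash
python3 -c "
from h import *
st()"
```

```text
t18.42 th 0.624 rad 72.2 yaw 3.814 z100.5 F [  2.5 -11.2   0.5] Ftan@TCP 9.8 @post 8.9 padn -10.3 Mz [-1.82 -0.37 -0.12]
```

Request:
drive_tool(
  deltas=[
    [0.01,0.18,0,0.024],
    [0.01,0.18,0,0.024],
    [0.01,0.18,0,0.024],
    [0.01,0.18,0,0.024],
    [0.01,0.18,0,0.024],
    [0.01,0.18,0,0.024],
  ],
)

```text
clock: 18.92
eef_pos: [533.2, 49.7, 100.6]
tcp_rot: [-3.139, 0.001, -2.612]
contact_force: [0.5, -12.0, 1.8]
opening: 0.381
```

```bash
python3 -c "
from h import *
st()"
```

```text
t18.92 th 0.471 rad 72.4 yaw 3.671 z100.6 F [  0.5 -12.    1.8] Ftan@TCP 10.1 @post 9.2 padn -10.6 Mz [-1.84 -0.06 -0.08]
```

Request:
drive_tool(
  deltas=[
    [0.01,0.18,0,0.024],
    [0.01,0.18,0,0.024],
    [0,0.18,0,0.024],
    [0.01,0.18,0,0.024],
  ],
)

```text
clock: 19.25
eef_pos: [529.2, 55.9, 100.5]
tcp_rot: [-3.139, 0.0, -2.708]
contact_force: [-0.7, -12.0, 3.8]
opening: 0.379
```

```bash
python3 -c "
from h import *
st()"
```

```text
t19.25 th 0.368 rad 72.5 yaw 3.575 z100.5 F [ -0.7 -12.    3.8] Ftan@TCP 10.1 @post 9.2 padn -10.6 Mz [-1.91  0.07 -0.09]
```

The tangential force is steady at about 9.2 N, so the bite isn't reached yet. I let the pad come square to the tangent and go slower.

Request:
drive_tool(
  deltas=[
    [0.01,0.144,0,0],
    [0.01,0.144,0,0],
    [0,0.144,0,0],
    [0,0.144,0,0],
    [0,0.144,0,0],
  ],
)

```text
clock: 19.67
eef_pos: [525.4, 62.3, 100.2]
tcp_rot: [-3.139, -0.001, -2.707]
contact_force: [-1.2, -11.2, 1.1]
opening: 0.38
```

```bash
python3 -c "
from h import *
st()"
```

```text
t19.67 th 0.266 rad 73.0 yaw 3.576 z100.2 F [ -1.2 -11.2   1.1] Ftan@TCP 9.8 @post 9.0 padn -9.7 Mz [-1.75  0.22 -0.15]
```

Request:
drive_tool(
  deltas=[
    [0,0.144,0,0],
    [-0.01,0.144,0,0],
    [-0.01,0.144,0,0],
    [-0.01,0.144,0,0],
    [-0.01,0.144,0,0.01],
  ],
)

```text
clock: 20.08
eef_pos: [522.5, 69.1, 100.1]
tcp_rot: [-3.14, -0.001, -2.717]
contact_force: [-2.1, -10.4, 1.6]
opening: 0.381
```

```bash
python3 -c "
from h import *
st()"
```

```text
t20.08 th 0.165 rad 73.3 yaw 3.566 z100.1 F [ -2.1 -10.4   1.6] Ftan@TCP 9.3 @post 8.6 padn -8.6 Mz [-1.7   0.3  -0.11]
```

Request:
drive_tool(
  deltas=[
    [0.02,0.144,0,0.02],
    [0.02,0.144,0,0.02],
    [0.02,0.144,0,0.02],
    [0.01,0.144,0,0.02],
  ],
)

```text
clock: 20.42
eef_pos: [520.8, 74.7, 100.1]
tcp_rot: [-3.14, 0.001, -2.798]
contact_force: [2.9, -7.0, -4.3]
opening: 0.378
```

```bash
python3 -c "
from h import *
st()"
```

```text
t20.42 th 0.086 rad 73.4 yaw 3.485 z100.1 F [ 2.9 -7.  -4.3] Ftan@TCP 7.5 @post 7.6 padn -7.6 Mz [-1.14 -0.44  0.  ]
```

Request:
drive_tool(
  deltas=[
    [0,0.144,0,0.02],
    [0,0.144,0,0.02],
    [0,0.144,0,0.02],
  ],
)

```text
clock: 20.67
eef_pos: [519.9, 78.9, 100.2]
tcp_rot: [-3.14, 0.003, -2.858]
contact_force: [4.6, -7.6, -4.9]
opening: 0.381
```

```bash
python3 -c "
from h import *
st()"
```

```text
t20.67 th 0.027 rad 73.4 yaw 3.425 z100.2 F [ 4.6 -7.6 -4.9] Ftan@TCP 8.3 @post 8.7 padn -8.6 Mz [-1.01 -0.68  0.08]
```

Request:
drive_tool(
  deltas=[
    [-0.03,0.11,0,0.015],
    [-0.03,0.11,0,0.015],
    [-0.03,0.11,0,0.015],
    [-0.02,0.11,0,0.015],
  ],
)

```text
clock: 21.0
eef_pos: [519.4, 83.3, 100.1]
tcp_rot: [-3.14, 0.002, -2.917]
contact_force: [1.4, -8.2, -2.5]
opening: 0.38
```

```bash
python3 -c "
from h import *
st()"
```

```text
t21.00 th -0.033 rad 73.4 yaw 3.366 z100.1 F [ 1.4 -8.2 -2.5] Ftan@TCP 8.3 @post 8.3 padn -8.3 Mz [-1.16 -0.34 -0.  ]
```

Request:
drive_tool(
  deltas=[
    [-0.02,0.11,0,0.015],
    [-0.02,0.11,0,0.015],
    [-0.02,0.11,0,0.015],
    [-0.02,0.11,0,0.015],
  ],
)

```text
clock: 21.33
eef_pos: [519.0, 87.7, 100.1]
tcp_rot: [-3.14, 0.001, -2.978]
contact_force: [1.2, -8.1, -0.8]
opening: 0.378
```

```bash
python3 -c "
from h import *
st()"
```

```text
t21.33 th -0.094 rad 73.4 yaw 3.306 z100.1 F [ 1.2 -8.1 -0.8] Ftan@TCP 8.1 @post 8.1 padn -8.1 Mz [-1.26 -0.23  0.03]
```

Clean baseline at about 8.2 N with little radial force, so no bite yet. Continue.

Request:
drive_tool(
  deltas=[
    [-0.02,0.11,0,0.015],
    [-0.02,0.11,0,0.015],
    [-0.02,0.11,0,0.015],
    [-0.02,0.11,0,0.015],
    [-0.02,0.11,0,0.015],
    [-0.02,0.11,0,0.015],
  ],
)

```text
clock: 21.83
eef_pos: [519.0, 94.3, 100.1]
tcp_rot: [-3.14, 0.001, -3.068]
contact_force: [-0.9, -8.5, -0.4]
opening: 0.38
```

```bash
python3 -c "
from h import *
st()"
```

```text
t21.83 th -0.184 rad 73.3 yaw 3.216 z100.1 F [-0.9 -8.5 -0.4] Ftan@TCP 8.5 @post 8.4 padn -8.4 Mz [-1.33 -0.03 -0.03]
```

Request:
drive_tool(
  deltas=[
    [-0.02,0.11,0,0.015],
    [-0.02,0.11,0,0.015],
    [-0.02,0.11,0,0.015],
    [-0.02,0.11,0,0.015],
  ],
)

```text
clock: 22.17
eef_pos: [519.3, 98.7, 100.0]
tcp_rot: [-3.14, 0.0, -3.128]
contact_force: [0.5, -9.0, 1.5]
opening: 0.382
```

```bash
python3 -c "
from h import *
st()"
```

```text
t22.17 th -0.244 rad 73.3 yaw 3.156 z100.0 F [ 0.5 -9.   1.5] Ftan@TCP 8.9 @post 9.0 padn -9.0 Mz [-1.31  0.15 -0.05]
```

Request:
drive_tool(
  deltas=[
    [-0.01,0.11,0,0.015],
    [-0.01,0.11,0,0.015],
    [-0.02,0.11,0,0.015],
    [-0.02,0.11,0,0.015],
  ],
)

```text
clock: 22.5
eef_pos: [519.9, 103.0, 100.1]
tcp_rot: [-3.14, 0.0, 3.096]
contact_force: [-0.8, -8.7, 1.0]
opening: 0.38
```

```bash
python3 -c "
from h import *
st()"
```

```text
t22.50 th -0.303 rad 73.3 yaw 3.096 z100.1 F [-0.8 -8.7  1. ] Ftan@TCP 8.7 @post 8.7 padn -8.7 Mz [-1.48  0.13 -0.  ]
```

Request:
drive_tool(
  deltas=[
    [-0.01,0.11,0,0.015],
    [-0.02,0.11,0,0.015],
    [-0.02,0.11,0,0.015],
    [-0.02,0.11,0,0.015],
  ],
)

```text
clock: 22.83
eef_pos: [520.7, 107.2, 100.0]
tcp_rot: [-3.139, -0.0, 3.036]
contact_force: [-1.7, -11.0, 1.9]
opening: 0.379
```

```bash
python3 -c "
from h import *
st()"
```

```text
t22.83 th -0.361 rad 73.3 yaw 3.036 z100.0 F [ -1.7 -11.    1.9] Ftan@TCP 11.1 @post 11.1 padn -11.1 Mz [-1.59  0.28  0.  ]
```

Request:
drive_tool(
  deltas=[
    [-0.02,0.11,0,0.015],
    [-0.02,0.11,0,0.015],
  ],
)

```text
clock: 23.0
eef_pos: [521.2, 109.3, 100.0]
tcp_rot: [-3.139, -0.0, 3.006]
contact_force: [-2.6, -11.3, 2.2]
opening: 0.383
```

```bash
python3 -c "
from h import *
st()"
```

```text
t23.00 th -0.390 rad 73.3 yaw 3.006 z100.0 F [ -2.6 -11.3   2.2] Ftan@TCP 11.6 @post 11.5 padn -11.5 Mz [-1.66  0.3  -0.05]
```

Request:
drive_tool(
  deltas=[
    [-0.02,0.11,0,0.015],
    [-0.02,0.11,0,0.015],
  ],
)

```text
clock: 23.17
eef_pos: [521.8, 111.3, 100.0]
tcp_rot: [-3.139, -0.001, 2.976]
contact_force: [-2.3, -11.4, 3.2]
opening: 0.38
```

```bash
python3 -c "
from h import *
st()"
```

```text
t23.17 th -0.419 rad 73.2 yaw 2.976 z100.0 F [ -2.3 -11.4   3.2] Ftan@TCP 11.6 @post 11.6 padn -11.6 Mz [-1.73  0.33  0.02]
```

Consistent with 16 N/rad from a bite near post angle -0.09. About 0.09 rad more should give 13 N.

Request:
drive_tool(
  deltas=[
    [-0.02,0.11,0,0.015],
    [-0.02,0.11,0,0.015],
    [-0.02,0.11,0,0.015],
  ],
)

```text
clock: 23.42
eef_pos: [522.8, 114.3, 100.0]
tcp_rot: [-3.139, -0.001, 2.931]
contact_force: [-3.0, -10.6, 3.4]
opening: 0.377
```

```bash
python3 -c "
from h import *
st()"
```

```text
t23.42 th -0.462 rad 73.2 yaw 2.931 z100.0 F [ -3.  -10.6   3.4] Ftan@TCP 11.0 @post 11.0 padn -11.0 Mz [-1.81  0.51  0.05]
```

Request:
drive_tool(
  deltas=[
    [-0.02,0.11,0,0.015],
  ],
)

```text
clock: 23.5
eef_pos: [523.1, 115.3, 100.0]
tcp_rot: [-3.139, -0.001, 2.916]
contact_force: [-3.8, -11.3, 4.5]
opening: 0.38
```

```bash
python3 -c "
from h import *
st()"
```

```text
t23.50 th -0.477 rad 73.2 yaw 2.916 z100.0 F [ -3.8 -11.3   4.5] Ftan@TCP 11.9 @post 11.8 padn -11.8 Mz [-1.87  0.52  0.  ]
```

Request:
drive_tool(
  deltas=[
    [-0.02,0.11,0,0.015],
  ],
)

```text
clock: 23.58
eef_pos: [523.5, 116.3, 100.0]
tcp_rot: [-3.138, -0.001, 2.901]
contact_force: [-4.2, -11.3, 4.7]
opening: 0.38
```

```bash
python3 -c "
from h import *
st()"
```

```text
t23.58 th -0.491 rad 73.2 yaw 2.901 z100.0 F [ -4.2 -11.3   4.7] Ftan@TCP 12.1 @post 11.9 padn -12.0 Mz [-1.88  0.57  0.03]
```

Request:
drive_tool(
  deltas=[
    [-0.02,0.11,0,0.015],
  ],
)

```text
clock: 23.67
eef_pos: [523.8, 117.3, 99.9]
tcp_rot: [-3.138, -0.001, 2.886]
contact_force: [-3.8, -12.3, 4.5]
opening: 0.381
```

```bash
python3 -c "
from h import *
st()"
```

```text
t23.67 th -0.506 rad 73.2 yaw 2.886 z99.9 F [ -3.8 -12.3   4.5] Ftan@TCP 12.8 @post 12.8 padn -12.8 Mz [-1.9   0.61 -0.01]
```

Request:
drive_tool(
  deltas=[
    [-0.01,0.07,0,0.01],
  ],
)

```text
clock: 23.75
eef_pos: [524.1, 118.0, 100.0]
tcp_rot: [-3.138, -0.001, 2.876]
contact_force: [-3.6, -12.2, 5.7]
opening: 0.381
```

```bash
python3 -c "
from h import *
st()"
```

```text
t23.75 th -0.515 rad 73.2 yaw 2.876 z100.0 F [ -3.6 -12.2   5.7] Ftan@TCP 12.7 @post 12.7 padn -12.7 Mz [-1.95  0.6   0.04]
```

Request:
drive_tool(
  deltas=[
    [-0.01,0.08,0,0.01],
  ],
)

```text
clock: 23.83
eef_pos: [524.4, 118.6, 100.0]
tcp_rot: [-3.138, -0.001, 2.866]
contact_force: [-4.1, -12.2, 4.6]
opening: 0.381
```

```bash
python3 -c "
from h import *
st()"
```

```text
t23.83 th -0.525 rad 73.2 yaw 2.866 z100.0 F [ -4.1 -12.2   4.6] Ftan@TCP 12.8 @post 12.8 padn -12.9 Mz [-1.99  0.61  0.01]
```

Request:
drive_tool(
  deltas=[
    [0,0,0,0],
    [0,0,0,0],
  ],
)

```text
clock: 24.0
eef_pos: [524.4, 118.7, 100.0]
tcp_rot: [-3.138, -0.001, 2.867]
contact_force: [-3.9, -12.4, 5.3]
opening: 0.377
```

```bash
python3 -c "
from h import *
st()"
```

```text
t24.00 th -0.526 rad 73.2 yaw 2.867 z100.0 F [ -3.9 -12.4   5.3] Ftan@TCP 12.9 @post 13.0 padn -13.0 Mz [-1.79  0.58 -0.02]
```

Steady at about 13 N in the last readings. Back off, lift and check the pointer.

Request:
drive_tool(
  deltas=[
    [0,-0.5,0,0],
    [0,-0.6,0,0],
    [0,0,0,0],
    [0,0,-2,0],
    [0,0,-3,0],
    [0,0,-3,-0.1],
    [0,0,-2,-0.1],
    [0,0,0,-0.1],
    [0,0,0,-0.11],
    [-2,-0.2,0,0],
    [-3,-0.4,0,0],
    [-3.5,-0.5,0,0],
  ],
)

```text
clock: 25.0
eef_pos: [608.3, 110.7, 200.0]
tcp_rot: [3.141, 0.0, -3.007]
contact_force: [0.1, -0.1, 0.4]
opening: 0.381
```

Request:
drive_tool(
  deltas=[
    [-3.5,-0.5,0,0],
    [-3.5,-0.5,0,0],
    [-3.5,-0.5,0,0],
    [-2.7,-0.4,0,0],
    [0,0,1.5,0],
    [0,0,1.5,0],
    [0,0,0,0],
    [0,0,0,0],
    [0,0,0,0],
  ],
)

```text
clock: 25.75
eef_pos: [740.7, 109.4, 169.6]
tcp_rot: [3.141, -0.001, -3.007]
contact_force: [-0.1, 0.4, 0.8]
opening: 0.379
```

```bash
python3 - <<'E'
from h import *
s=r.sense();print(s['clock'],s['eef_pos'],s['tcp_rot'],s['contact_force'])
im,d,p=grab('wrist','w8')
P=load('w8')
for n,uv in blobs(P,(150,60,420,330)).items():
    if len(uv) and n in('green','yellow','red'):
        c=cloud(P,uv);print(n,len(uv),uv.mean(0),c.mean(0),-.1395*c[:,0].mean()+.990*c[:,1].mean())
cv2.imwrite('pics/c8.png',cv2.resize(im[130:200,240:340,::-1],None,fx=8,fy=8,interpolation=cv2.INTER_CUBIC))
E
```

```text
25.75 [740.66838636 109.35619988 169.57368678] [ 3.14148549e+00 -5.40419666e-04 -3.00717146e+00] [-0.10831827  0.36955214  0.76523872]
green 142 [295.93661972 176.34507042] [717.97682377 122.56172481  40.30873149] 21.178340648898796
yellow 32 [266.96875 171.5625 ] [717.72425069  97.1434259   37.93941091] -3.950541328722025
red 153 [295.88888889 144.06535948] [690.98708753 118.51946949  37.27302944] 20.941576080428902
```

View pics/c8.png

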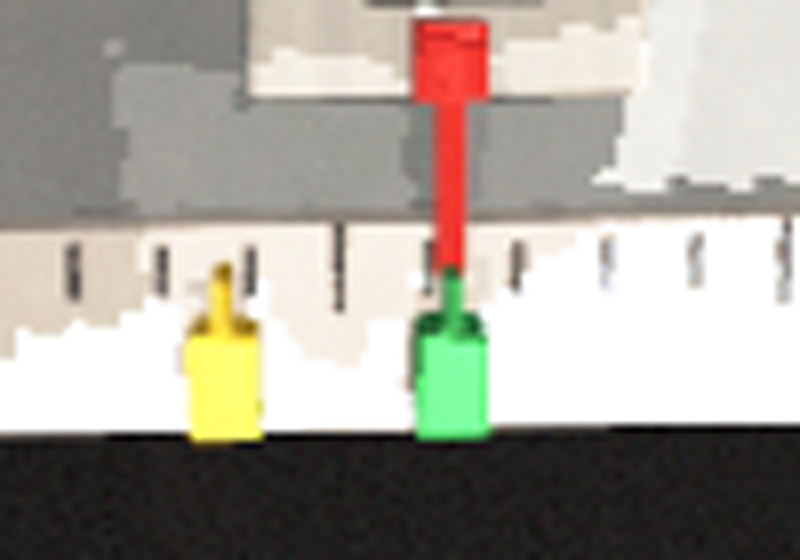

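The pointer tip (about 450) meets the green nose (about 451), so nothing shifted in tightening. The robot touches nothing, so I hand it in.

```bash
python3 -c "
from h import *
print(job.sign_off())"
```

```text
the job is handed in; nothing more can be done
None
```

The lens on the grey stand is set at the green marker and clamped again. The job is handed in at about 26 s on the clock; sign-off gave no verdict.

- **Slackening:** I pushed the lock handle anticlockwise to its stop, where the force rose to about 25 N.
- **Adjusting:** I turned the blue adjuster 0.865 rad clockwise, which is about 12.1 mm towards green.
- **Tightening:** I pushed the handle clockwise. The force sat at about 8.2 N until the ring bit, then rose slowly. I stopped at 12.7 to 13.0 N.

**Last checks:**
- **Pointer:** In the last wrist picture, taken after tightening, the pointer tip meets the green nose within about 0.3 mm.
- **Contact:** The arm was clear of everything and read about zero force.
- **Force reading:** Single readings scattered by about 0.7 N. Early in the tightening, friction on the pad pushed them up to about 9 to 10 N, until I squared the pad to the post. The last four readings and the expected slope both point to about 13 N.
- **Not checked:** I did not test the clamp separately by trying the adjuster afterwards.

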